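# Recharge the egg washer's sanitiser feeder

### The arm

A 7-joint arm with a two-finger parallel gripper is mounted at the origin on the work surface. World frame = base frame: x ahead of the robot, y to its left, z up, the work surface at z = 0. Lengths are in m, angles in rad, forces in N, time in s.
With the tool pointing down it reaches from about 0.4 to 0.9 m from the base axis. Payload 5.5 kg.
Tool frame: the origin (TCP) lies midway between the tips of the shut fingers; the grasp point (between the pads) lies 19 mm behind it (manip.grip_depth is the distance from the TCP to the grasp point, in m); z points along the fingers, y is the line along which they close (so a half turn about z gives the same grasp; the last joint's range is limited). The gripper opens to 92 mm and grips with 3 to 60 N. Pads are 19 mm wide; open, the fingers measure 130 mm over their backs; the gripper's body (75 mm by 190 mm) begins 47 mm behind the grasp point.
Start: joints at [-0.878, 0.501, -0.427, 1.55, 0.221, 1.138, -0.21], TCP at [0.271, 0.591, 0.227] pointing down, gripper open.
Joint ranges: [-2.88, 2.88], [-0.31, 2.03], [-1.54, 1.56], [0.2, 2.42], [-1.41, 4.55], [0.19, 2.02], [-2.57, 2.57]. Speed limits (rad/s): [2.57, 2.57, 3.14, 3.14, 3.14, 3.14, 3.14].

### API

Orientations are given as a unit quaternion [x, y, z, w].
In Python, from bench import manip, effector, viewer gives the robot as it stands. Calls block until the motion is done:
- manip.move_pose(position, orientation): joint-space move of the TCP to a pose.
- manip.servo_line(position, ori=None, vel=0.15): straight line of the TCP; ori=None keeps the orientation; vel is the mean speed in m/s.
- manip.movej(angles): joint-space move.
- effector.open_jaws() and effector.close(f_grip=None): open the fingers fully, or close them until they stop; f_grip is the grip in N (None keeps the last).
- manip.sleep(seconds).
- manip.solve_ik(position, orientation): joint angles nearest the present ones, or None.
- viewer.get_image(name): name is "scene" or "top" or "wrist"; returns the picture (400x640x3 uint8, red, green, blue); there is no depth.
- viewer.get_calibration(name): a dict with "vfov" (degrees; the focal length in pixels is half the picture's height over the tangent of half this angle, whatever the lens; pixels are square), "cx", "cy" (the principal point, pixels), "dist_coeffs" ([k1, k2, p1, p2, k3] as OpenCV has them; the pictures are not rectified), "eye" and "attitude" of the camera in the world. Camera axes: x right, y down, z forward; pixel columns grow to the right and rows downward; lengths in m; the calibration is good to about 2 mm. A picture is of the moment at which its call begins: read the wrist's pose just before it. get_calibration takes no time and is no camera call; for the wrist camera it gives the pose at the moment of the call.
A pose or a line that the arm cannot do raises manip.PlanningError and nothing moves.
- manip.hand_in(): hands the job in; it is judged then, once.
Readings, each from a call of its own:
- manip.current_clock(): time.
- manip.current_q(): joint angles.
- manip.current_joint_velocities(): joint speeds.
- manip.current_tau(): joint torques, N m.
- manip.current_tool_pos(): TCP position.
- manip.current_tcp_rot(): TCP orientation.
- manip.current_force(): force on the tool from outside, world axes, zero at the start.
- manip.current_wrist_torque(): the same for the moment, N m.
- manip.current_finger_gap(): finger opening in m.
- manip.current_gripper_force(): force on a finger pad.
Only numpy, scipy, OpenCV 4.12 (cv2) and the standard library are available. Lean on these libraries where they do the work, as an engineer would, in place of code of your own. Each camera call takes 0.05 s, during which the arm holds its last target. There are 200 camera calls.

### The job

Recharge the egg washer's sanitiser feeder: pull its carriage off the water manifold to the service stop, press down and turn the child-resistant lid to open it, and lay the lid right way up in the drip tray. Put every white sanitiser tablet that is out on the bench into the feeder, then fit the lid again and lock it, and push the carriage back home into its running stop at the manifold. Leave the other things on the bench where they are.

Things in the scene. Friction and masses are not known exactly. Their poses are not given: they have to be found in the camera images.
- feeder (a joint): slide of the feeder carriage, in m: 0 = in the running detent, side port at the water manifold; 0.22 = in the service detent. Grows along +y of feeder_mouth; end stops at -0.003 and 0.223. A sprung roller drops into the detent's notch within 3 mm of it; about 13 N pushes it out again. Between detents the carriage drags about 2 N and stays where left
- feeder_mouth (a point): centre of the round rim of the feeder, an upright grey pot about 140 mm high over the bench, 134 mm across outside, 124 inside, flat floor 84 mm below the rim. z up, y along the rail (running stop to service stop), x across it, away from the robot
- neck_gap (a point): middle of one of the four gaps between the hooked ledges round the outside of the pot's neck, 72 mm from the axis, 18 mm below the rim. Gaps are 44 degrees wide, centred 48 degrees anticlockwise (from above) of the feeder's +x, +y, -x, -y. The ledges, 8 to 28 mm below the rim, reach out to 76 mm from the axis
- push_bar (a point): middle of the carriage's push bar: level round bar 16 mm thick, 90 mm long, along x of feeder_mouth (across the rail), 175 mm along +y from the pot's axis, about 181 mm over the bench, on an upright at each end; free space under it
- lid: black lid, 166 mm across, about 0.35 kg; origin at the centre of its skirt's lower edge, z up, x along its grip bar; disc top 35 mm above the origin. Locked: origin 20 mm below the rim, x along x or y of the feeder. To open: press down about 6 mm (4 mm frees it, then a hard stop at 6; 13 to 17 N), keep pressing and turn 48 degrees anticlockwise from above, then lift
- lid_grip (a point): middle of the top of the lid's grip bar, 67 mm above the lid's origin; the bar is 110 mm long, 24 mm wide and stands 32 mm above the disc
- lid_lug (a point): one of the four lugs inside the lid's lower edge (at its +x, +y, -x, -y), 75 mm from the axis, 20 degrees wide, 6 mm high. To close: lower the lid centred (within 3 mm), lugs over the neck's gaps (within 10 degrees) until the sprung liner meets the rim, origin then 18.5 mm below the rim; press down 7 mm to the stop, turn 48 degrees clockwise to the end wall, let up: it rises and locks
- manifold (a point): top of the fixed grey water manifold block at the end of the rail, centre; block 100 mm across the rail, 50 mm along it, from the bench up to this point (about 123 mm high), with a gauge on its front and a small tap on top
- drip_tray: fixed square aluminium drip tray, 210 mm by 210 mm, rim 16 mm high, walls and floor 4 mm thick (inside 202 mm square); origin at the centre of its underside, on the bench
- tablet1: white sanitiser tablet, a disc 64 mm across and 20 mm thick, about 0.11 kg, lying flat on the bench; origin at the centre of its underside, z along its axis; may be absent. Two to four are out
- tablet2: white sanitiser tablet, a disc 64 mm across and 20 mm thick, about 0.11 kg, lying flat on the bench; origin at the centre of its underside, z along its axis; may be absent. Two to four are out
- tablet3: white sanitiser tablet, a disc 64 mm across and 20 mm thick, about 0.11 kg, lying flat on the bench; origin at the centre of its underside, z along its axis; may be absent. Two to four are out
- tablet4: white sanitiser tablet, a disc 64 mm across and 20 mm thick, about 0.11 kg, lying flat on the bench; origin at the centre of its underside, z along its axis; may be absent. Two to four are out
- tape_roll: bystander: roll of tape, ring 80 mm across, 24 mm high, hole 54 mm, among the tablets; origin at the centre of its underside
- measuring_cup: bystander: white cup, 66 mm across, 62 mm high, among the tablets; origin at the centre of its underside
- scrub_brush: bystander: brush lying on the bench, 200 mm long, 42 wide, 20 high; origin at its middle, x along its length
- spray_bottle: bystander: white bottle, 72 mm across, 190 mm high; origin at the centre of its base
- test_strip_jar: bystander: amber jar, 56 mm across, 70 mm high; origin at the centre of its base
- spanner: bystander: spanner lying on the bench, 185 mm long, 38 wide, 8 high; origin at its middle, x along its length
There are look-alikes about, which are no part of the job. What is shaped like the tablet3 but green or red is not meant.

How it is judged:
By the outcome, as a careful person would: the job done as asked, in the order asked, and still so for the second after the job is handed in, with the robot touching nothing.
Of tablet1, tablet2, tablet3, tablet4 only 2 to 4 are there at a start; the rules pass over those that are not, and their reading is None.
At some moment in a run one of tablet1, tablet2, tablet3, tablet4 may be knocked a few centimetres aside while the robot is not near it.
Once in a run the grip may slacken for a moment while it holds something.
It also fails if it takes over 210 s, if anything falls off the work surface, if the arm or the gripper's body presses on something with over 40 N, if the wrist force passes 120 N, or if a joint passes its speed limit or range.

## Working session

There is one attempt and no reset: what is moved stays moved. The work goes in short steps, each a Python script; the robot and the scene stay as the last script left them, time stands still between calls to the robot, and variables do not carry over. Pictures are saved under pics/ and viewed, at most 17 in all, crops included, and the job is handed in when it is done.

```bash
mkdir -p pics; ls
cat > h.py <<'E'
from bench import manip, effector, viewer
import numpy as np, cv2
from scipy.spatial.transform import Rotation as R
def cal(n):
    c=viewer.get_calibration(n); f=200/np.tan(np.radians(c['vfov'])/2)
    K=np.array([[f,0,c['cx']],[0,f,c['cy']],[0,0,1.]])
    a=np.array(c['attitude'],float)
    Rm=a if a.shape==(3,3) else R.from_quat(a).as_matrix()
    return K,np.array(c['dist_coeffs'],float),np.array(c['eye'],float),Rm
def ray(C,px,z):
    K,d,e,Rm=C
    u=cv2.undistortPoints(np.array(px,float).reshape(-1,1,2),K,d).reshape(-1,2)
    v=np.c_[u,np.ones(len(u))]@Rm.T
    return e+v*((z-e[2])/v[:,2])[:,None]
def proj(C,P):
    K,d,e,Rm=C
    return cv2.projectPoints((np.atleast_2d(P)-e)@Rm,np.zeros(3),np.zeros(3),K,d)[0].reshape(-1,2)
def down(yaw): # tool z down; tool y (closing dir) at angle yaw+90deg from world x ; tool x at yaw
    return (R.from_euler('z',yaw)*R.from_euler('x',np.pi)).as_quat()
def save(n,im,s=1): 
    im=cv2.resize(im,None,fx=s,fy=s,interpolation=cv2.INTER_CUBIC); cv2.imwrite('pics/'+n+'.png',im[:,:,::-1])
E
python3 - <<'E'
from h import *
for n in ['scene','top','wrist']:
    C=cal(n); print(n,viewer.get_calibration(n))
    im=viewer.get_image(n); np.save(n+'0.npy',im); save(n+'0',im,1.25)
print(manip.current_tcp_rot(),manip.current_clock(),manip.grip_depth)
E
```

```text
pics
scene {'vfov': 56.95885711342169, 'cx': 317.9879071927836, 'cy': 191.10580114020723, 'dist_coeffs': array([-0.07958012,  0.        ,  0.        ,  0.        ,  0.        ]), 'eye': array([ 0.8956091 , -0.76549729,  0.68593079]), 'attitude': array([ 0.85379417,  0.22338102, -0.12909672, -0.45218411])}
top {'vfov': 49.146533707282046, 'cx': 314.13893406284086, 'cy': 199.49446664879054, 'dist_coeffs': array([-0.09825856,  0.        ,  0.        ,  0.        ,  0.        ]), 'eye': array([ 0.38825861, -0.02340901,  1.4868667 ]), 'attitude': array([-0.69957752,  0.71339088, -0.03527365,  0.02050645])}
wrist {'vfov': 70.08311117314375, 'cx': 316.5634249997033, 'cy': 194.82921070792233, 'dist_coeffs': array([-0.0186634,  0.       ,  0.       ,  0.       ,  0.       ]), 'eye': array([0.2058863 , 0.61848106, 0.38432757]), 'attitude': array([0.83430851, 0.53586786, 0.06934503, 0.10939018])}
[ 2.13228536e-01  9.77002063e-01 -7.22611193e-04 -1.95420838e-04] 0.15 0.0188
```

View pics/top0.png

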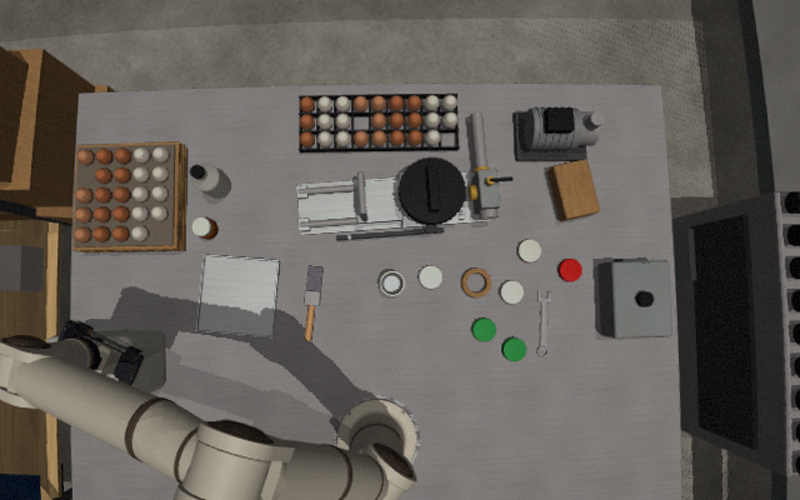

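View pics/scene0.png

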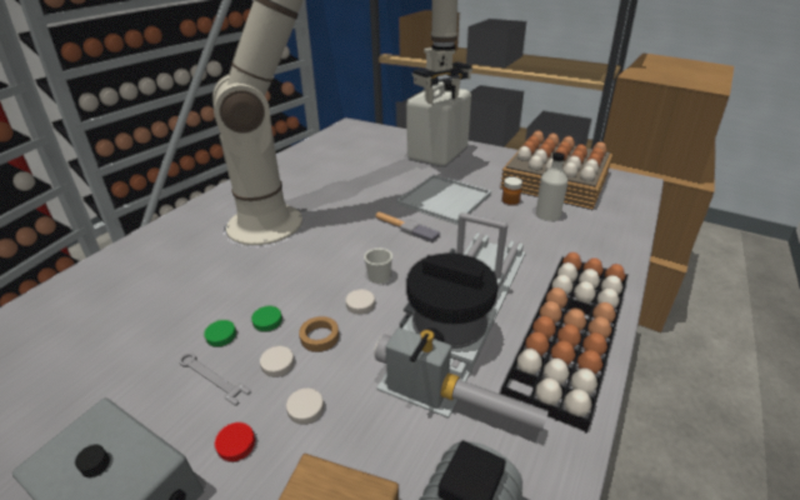

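The top view shows white discs at (430,277), (512,292) and (529,250). They are matte white and flat, so they fit the tablets. The look-alikes are green at (484,329) and (514,349) and red at (570,270). The cup is at (392,283), the tape at (476,282), the lid at (431,190), the push bar at (362,197) and the tray at (238,295).

Run:
```python
from h import *
C=cal('top'); S=cal('scene')
im=np.load('top0.npy'); hsv=cv2.cvtColor(im,cv2.COLOR_RGB2HSV)
def blobs(m,amin=80,roi=None):
    n,l,st,ce=cv2.connectedComponentsWithStats(m.astype(np.uint8))
    return [(ce[i],st[i],l==i) for i in range(1,n) if st[i,4]>amin]
# white discs
sub=np.zeros(im.shape[:2],bool); sub[180:300,290:480]=1
for c,st,m in blobs((im.min(2)>165)&sub):
    p=ray(C,c,.02)[0]; print('white',c*1.25,st[4],p.round(4),'diam',np.sqrt(st[4]*4/np.pi)*(1.487-.02)/C[0][0,0])
sub[:]=0; sub[110:190,300:390]=1
for c,st,m in blobs((im.max(2)<50)&sub,400):
    cnt=max(cv2.findContours(m.astype(np.uint8),0,2)[0],key=cv2.contourArea)
    P=ray(C,cnt.reshape(-1,2),.155)[:,:2]
    (cx,cy),r=cv2.minEnclosingCircle(P.astype(np.float32)); 
    print('lid',c*1.25,st,cx,cy,r,P.min(0),P.max(0))
# white in scene
ims=np.load('scene0.npy')
for p in [(349,301),(276,361),(304,405),(360,301)]: pass
crop=im[100:200,230:420]; save('cropA',crop,4)
for px in [(362,175),(365,220),(362,197)]: print('bar',ray(S if 0 else C,np.array(px)/1.25,.181))
print('tray',ray(C,np.array([(204,254),(280,258),(274,337),(197,331)])/1.25,.016))
print('barScene',ray(S,np.array([(462,217),(505,228)])/1.25,.189), 'discs scene',ray(S,np.array([(360,301),(276,361),(304,405)])/1.25,.018))
```

```text
white [527.99079755 251.7791411 ] 163 [ 0.4905 -0.4234  0.02  ] diam 0.04831957414833213
white [430.21901709 276.70405983] 234 [ 0.4284 -0.1546  0.02  ] diam 0.05789448894245563
white [391.07142857 282.96428571] 105 [ 0.4137 -0.0491  0.02  ] diam 0.03878144129685402
white [511.99776786 291.61272321] 224 [ 0.3834 -0.3753  0.02  ] diam 0.056643920562264936
lid [431.26388272 190.96123945] [ 319  126   54   55 2251] 0.6357192397117615 -0.15172997117042542 0.08545353263616562 [ 0.55144574 -0.23433813] [ 0.72092876 -0.06984677]
bar [[0.67353251 0.01895102 0.181     ]]
bar [[0.5633613  0.01337446 0.181     ]]
bar [[0.61948995 0.01974232 0.181     ]]
tray [[0.50127174 0.45645647 0.016     ]
 [0.48662869 0.24893099 0.016     ]
 [0.27528975 0.26667278 0.016     ]
 [0.29398435 0.475335   0.016     ]]
barScene [[0.59651593 0.00512928 0.189     ]
 [0.68890685 0.00676564 0.189     ]] discs scene [[ 0.43849768 -0.15831942  0.018     ]
 [ 0.39359505 -0.37783167  0.018     ]
 [ 0.50290785 -0.42863704  0.018     ]]
```

View pics/cropA.png

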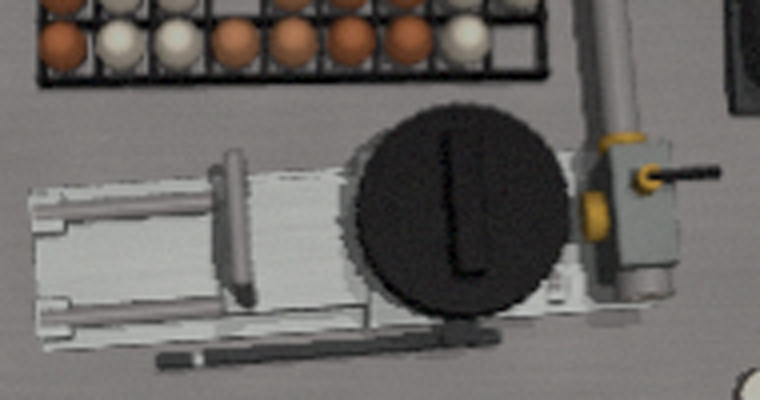

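Crop A shows the push bar from (233,150) to (243,300), the lid centred at about (462,210), its grip bar running along feeder x, and the rail tilted about 4°. Next I'll take a closer look with the wrist camera.

Run:
```python
from h import *
for y in (4,184):
    print(y,manip.solve_ik([.62,.02,.40],down(np.radians(y))),manip.solve_ik([.605,.24,.162],down(np.radians(y))))
manip.move_pose([.60,-.05,.42],down(np.radians(184)))
C=cal('wrist'); im=viewer.get_image('wrist'); np.save('w1.npy',im); save('w1',im,1.25)
print(C,manip.current_tool_pos())
```

```text
4 [-0.21387336  0.30932299  0.18500478  1.40543062 -0.05657109  1.43201453
 -1.53061263] [-0.56294891  0.53631836  0.19983074  1.62331155 -0.12129499  0.99412435
 -1.8251993 ]
184 [ 0.0714284   0.31600576 -0.19725197  1.39439871  0.06149027  1.43717672
  1.51611742] [-0.14239331  0.56189999 -0.38729606  1.60667237  0.23840718  1.01999667
  1.03932634]
(array([[285.18914321,   0.        , 316.563425  ],
       [  0.        , 285.18914321, 194.82921071],
       [  0.        ,   0.        ,   1.        ]]), array([-0.0186634,  0.       ,  0.       ,  0.       ,  0.       ]), array([ 0.52914754, -0.05454587,  0.5782522 ]), array([[-7.21048553e-02,  9.64020279e-01,  2.55862839e-01],
       [ 9.97396711e-01,  6.94780777e-02,  1.93028021e-02],
       [ 8.31434463e-04,  2.56588579e-01, -9.66520362e-01]])) [ 0.60005251 -0.04881661  0.41968253]
```

View pics/w1.png

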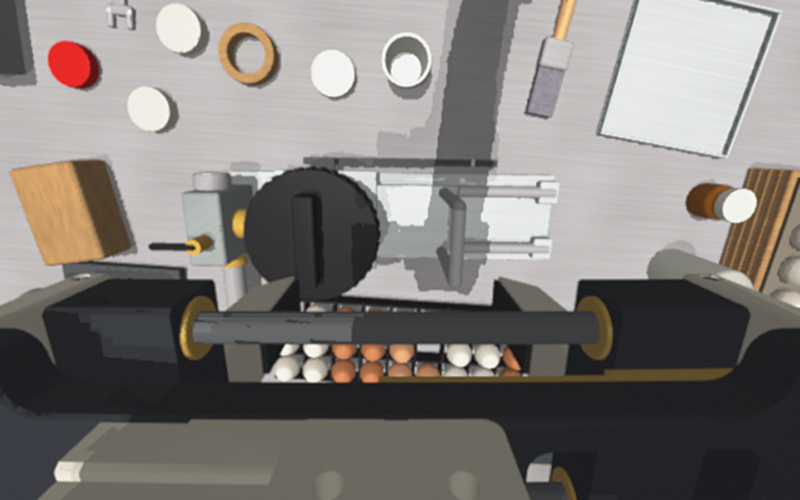

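The wrist picture shows the lid disc at (312,232), its grip bar spanning (293–317, 195–287), the push bar from (455,195) to (457,285), tablets at (180,28), (151,108) and (333,73), and the tray at the top right.

Run:
```python
from h import *
manip_pos=[0.60005251,-0.04881661,0.41968253]
C=cal('wrist')
im=np.load('w1.npy'); 
m=(im.max(2)<62).astype(np.uint8); m[:130]=0; m[218:]=0; m[:,:190]=0; m[:,315:]=0
m=cv2.morphologyEx(m,cv2.MORPH_OPEN,np.ones((5,5)))
n,l,st,ce=cv2.connectedComponentsWithStats(m); i=1+np.argmax(st[1:,4]); print(st[i])
cnt=max(cv2.findContours((l==i).astype(np.uint8),0,2)[0],key=cv2.contourArea).reshape(-1,2)
cnt=cnt[(cnt[:,1]<215)&(cnt[:,1]>134)]
P=ray(C,cnt,.150)[:,:2]
A=np.c_[2*P,np.ones(len(P))]
for k in range(4):
    s=np.linalg.lstsq(A,(P**2).sum(1),rcond=None)[0]; r=np.sqrt(s[2]+s[:2]@s[:2]); e=abs(np.hypot(*(P-s[:2]).T)-r); print('lid',s[:2],r,e.max()); 
    if e.max()<.003: break
    q=e<np.percentile(e,90); P=P[q];A=A[q]
print('grip',ray(C,np.array([(293,195),(317,195),(293,287),(318,287)])/1.25,.187))
print('bar',ray(C,np.array([(455,200),(457.5,285)])/1.25,.187))
print('railrods',ray(C,np.array([(460,192),(545,187),(470,250),(540,245)])/1.25,.03))
print('railedges',ray(C,np.array([(378,176),(553,174),(270,300)])/1.25,.01))
print('tray',ray(C,np.array([(778,14),(724,157),(598,134)])/1.25,.016))
w=(im.min(2)>190).astype(np.uint8); w[110:]=0; w[:,360:]=0
n,l,st,ce=cv2.connectedComponentsWithStats(w)
for i in range(1,n):
    if st[i,4]>200: 
        P=ray(C,np.argwhere(l==i)[:,::-1],.02)[:,:2]; print('w',ce[i]*1.25,st[i],P.mean(0),np.ptp(P,axis=0), np.mean([P.min(0),P.max(0)],0))
sv=im[0:120,90:380]; save('cropT',sv,2.7)
```

```text
[ 196  142  108   76 5845]
lid [ 0.65297705 -0.15759693] 0.07616229709029991 0.033389507942937074
lid [ 0.65246605 -0.15529236] 0.07901433080236925 0.02462399066763408
lid [ 0.65061811 -0.15405051] 0.08003792267950956 0.015952972843589486
lid [ 0.6472478  -0.15335749] 0.080623565733459 0.01486316779027344
grip [[ 0.5858516  -0.1632322   0.187     ]
 [ 0.58398534 -0.1369037   0.187     ]
 [ 0.69412953 -0.16341377  0.187     ]
 [ 0.69197912 -0.13404742  0.187     ]]
bar [[0.5785748  0.01472317 0.187     ]
 [0.67770075 0.02910833 0.187     ]]
railrods [[0.5856095  0.0487935  0.03      ]
 [0.56839736 0.17811648 0.03      ]
 [0.67641348 0.07568369 0.03      ]
 [0.66011935 0.18652612 0.03      ]]
railedges [[ 0.5720723  -0.07895342  0.01      ]
 [ 0.54874104  0.19565885  0.01      ]
 [ 0.7957639  -0.25245105  0.01      ]]
tray [[0.29925278 0.47835803 0.016     ]
 [0.50188716 0.45726768 0.016     ]
 [0.48401006 0.2509587  0.016     ]]
w [103.49631751  16.19271686] [ 62   0  46  27 611] [ 0.37576484 -0.47842971] [0.04137778 0.07646166] [ 0.37585547 -0.47525742]
w [280.12452603  82.30575664] [   29     0   329   110 14505] [ 0.44808648 -0.23060006] [0.22226056 0.60113855] [ 0.43560585 -0.29883051]
w [176.84689748  26.98965827] [ 124    2   36   40 1112] [ 0.38370661 -0.37456469] [0.06280823 0.06279023] [ 0.3837231  -0.37459223]
w [43.41601179 59.10363458] [ 25  24  31  46 509] [ 0.4371203  -0.57474057] [0.07418717 0.05693279] [ 0.43615496 -0.56107655]
w [109.72222222  41.89133987] [ 60  28  55  12 306] [ 0.40855413 -0.47326856] [0.01641556 0.09762867] [ 0.40750699 -0.47504878]
w [44.22907489 94.41354626] [  0  70  64  12 454] [ 0.48564809 -0.58150398] [0.01951944 0.12181483] [ 0.485295   -0.58887906]
```

View pics/cropT.png

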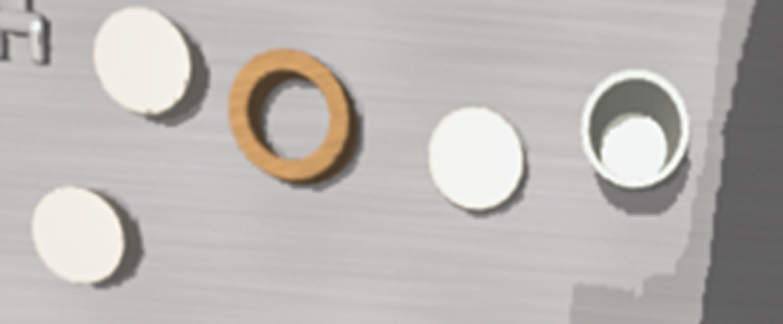

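The crop confirms three plain whitish discs at (143,60), (78,235) and (476,158), which are the tablets. The ring is the tape and the hollow one is the cup. Now I'll pull the carriage.

```bash
cat >> h.py <<'E'
def wpic(n,s=1.25):
    C=cal('wrist'); im=viewer.get_image('wrist'); np.save(n+'.npy',im); save(n,im,s); np.savez(n+'_c.npz',K=C[0],d=C[1],e=C[2],R=C[3]); return C,im
def ldc(n):
    z=np.load(n+'_c.npz'); return (z['K'],z['d'],z['e'],z['R']),np.load(n+'.npy')
E
python3 - <<'E'
from h import *
C=cal('top')
p=lambda c:np.array(c,float)/4+[230,100]
for a,b in [((30,190),(345,168)),((45,350),(365,327)),((40,212),(210,202))]:
    q=ray(C,[p(a),p(b)],.01)[:,:2]; d=q[0]-q[1]; print(np.degrees(np.arctan2(-d[0],d[1])))
im=np.load('top0.npy')
for c in [(430,277),(512,292),(529,250)]: 
    x,y=(np.array(c)/1.25).astype(int); print(im[y-3:y+4,x-3:x+4].mean((0,1)).round())
a=np.radians(184.4)
manip.move_pose([.628,.022,.26],down(a))
manip.servo_line([.628,.022,.162],vel=.1)
effector.close(f_grip=25)
print(manip.current_finger_gap(),manip.current_force(),manip.current_tool_pos())
d=np.array([-np.sin(np.radians(4.4)),np.cos(np.radians(4.4)),0])
p0=manip.current_tool_pos()
for s in np.r_[.02,np.arange(.05,.222,.05),.219]:
    manip.servo_line(p0+d*s,vel=.08); print(s,manip.current_finger_gap(),np.round(manip.current_force(),1),np.round(manip.current_tool_pos()-p0,4))
E
```

```text
3.011415212480243
3.074028596193794
2.3153513660140357
[182. 186. 177.]
[182. 185. 173.]
[182. 181. 169.]
0.015438832458041445 [0.71302278 3.96833837 0.24140142] [0.62788625 0.02335844 0.16199421]
0.02 0.015037150535224463 [ 1.6  1.3 -2.2] [-0.0011  0.02   -0.    ]
0.05 0.01503809546427737 [ 4.9  4.1 -4.4] [-0.003   0.0516  0.    ]
0.1 0.014675653350984662 [ 8.3  2.7 -6.7] [-0.0058  0.1006  0.    ]
0.15000000000000002 0.01510389218453889 [11.3  2.3 -9.1] [-8.6e-03  1.5e-01  1.0e-04]
0.2 0.014885690406255609 [ 13.   1. -10.] [-0.0115  0.1995  0.    ]
0.219 0.014839200744186029 [ 14.5   4.3 -11.2] [-1.250e-02  2.191e-01  1.000e-04]
```

Run:
```python
from h import *
p=manip.current_tool_pos()
effector.open_jaws(); manip.sleep(.3)
manip.servo_line([p[0],p[1],.28],vel=.2)
manip.move_pose([.57,.08,.42],down(np.radians(183)))
C,im=wpic('w2')
t=viewer.get_image('top'); np.save('top1.npy',t); save('cropB',t[100:220,190:400],3.8)
print(manip.current_clock())
```

```text
12.8417
```

View pics/w2.png

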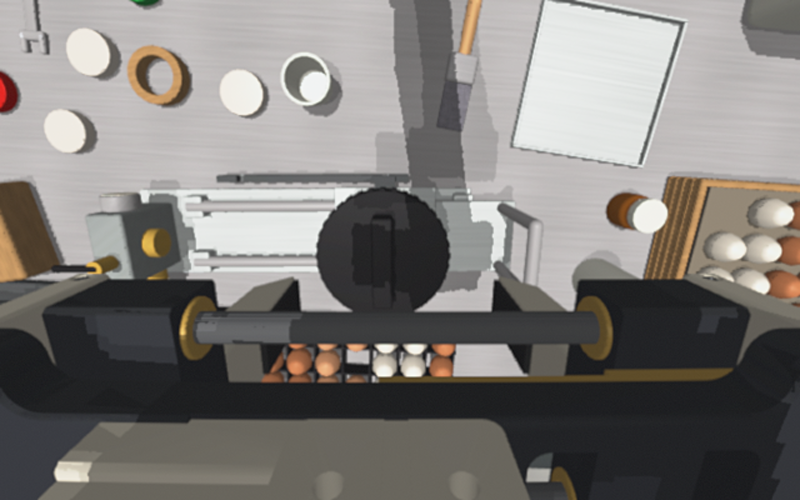

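The lid is now at about (383,250), with edges at columns 317–449 and its top at row 188. The grip bar spans (371–394, 216–308), and the carriage is at the service end.

```bash
cat > lid.py <<'E'
from h import *
from scipy.optimize import least_squares
def lidfit(C,im,guess,z,r=.083,n=180):
    """circle centre on plane z: walk rays inward, first dark pixel, robust fit"""
    g=cv2.GaussianBlur(im.max(2),(0,0),.8).astype(float)
    P=[]
    for th in np.linspace(0,2*np.pi,n,endpoint=False):
        rr=np.arange(r+.012,r-.015,-.0005)
        Q=np.c_[guess[0]+rr*np.cos(th),guess[1]+rr*np.sin(th),np.full(len(rr),z)]
        px=proj(C,Q); ok=(px[:,0]>5)&(px[:,0]<635)&(px[:,1]>5)&(px[:,1]<212)
        if not ok.all(): continue
        v=cv2.remap(g.astype(np.float32),px[:,:1].astype(np.float32),px[:,1:].astype(np.float32),1).ravel()
        k=np.argmax(v<75)
        if k>0 and v[:k].max()>110: P.append(Q[k,:2])
    P=np.array(P)
    s=least_squares(lambda x:np.hypot(*(P-x[:2]).T)-x[2],[*guess,r],loss='soft_l1',f_scale=.001)
    return s.x,len(P)
E
python3 - <<'E'
from lid import *
C,im=ldc('w2')
for z in (.155,.145,):
    g=ray(C,[(383/1.25,250/1.25)],z)[0,:2]
    for k in range(3): x,n=lidfit(C,im,g,z); g=x[:2]
    print(z,x,n)
q=ray(C,np.array([(371,216),(394,216),(371,308),(394,308)])/1.25,.187); print(q,q.mean(0))
T=cal('top');t=np.load('top1.npy'); 
m=(t.max(2)<55).astype(np.uint8); m[:110]=0;m[205:]=0;m[:,:200]=0;m[:,390:]=0
m=cv2.morphologyEx(m,cv2.MORPH_OPEN,np.ones((7,7)));n,l,st,ce=cv2.connectedComponentsWithStats(m); print(st,ce*1.25,[ray(T,c,.155) for c in ce[1:]])
E
```

```text
0.155 [0.62445096 0.06912873 0.08045316] 90
0.145 [0.6274969  0.06893329 0.08236704] 90
[[0.57140946 0.05394372 0.187     ]
 [0.57001655 0.0794124  0.187     ]
 [0.68217797 0.05806202 0.187     ]
 [0.68068314 0.0853634  0.187     ]] [0.62607178 0.06919539 0.187     ]
[[     0      0    640    400 255195]
 [   278    133     23     50    805]] [[399.50099924 249.54235976]
 [359.43167702 196.31987578]] [array([[0.62590354, 0.02690014, 0.155     ]])]
```

View pics/cropB.png

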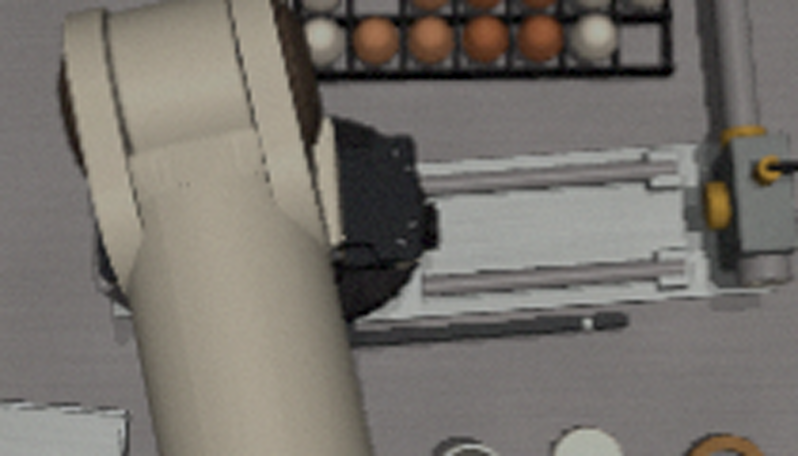

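```bash
cat >> h.py <<'E'
def st(t=''):
    print(t,np.round(manip.current_tool_pos(),4),'F',np.round(manip.current_force(),1),'Mz',round(float(manip.current_wrist_torque()[2]),2),'gap',round(float(manip.current_finger_gap()),4),'t',round(manip.current_clock(),1))
E
python3 - <<'E'
from h import *
A=np.radians
x,y=.626,.0692
print(manip.solve_ik([x,y,.15],down(A(183))),manip.solve_ik([x,y,.15],down(A(232))))
manip.move_pose([x,y,.24],down(A(183))); st()
manip.servo_line([x,y,.158],vel=.1); st('down')
effector.close(f_grip=45); st('closed')
z=.158
while z>.13:
    z-=.003; manip.servo_line([x,y,z],vel=.05); st(round(z,4))
    if manip.current_force()[2]>24: break
E
```

```text
[-0.08564251  0.51176127 -0.0903201   1.68058809  0.05426444  0.95168171
  1.42720282] [-0.02129759  0.51673388 -0.17723744  1.678097    0.10681724  0.95621177
  2.24083034]
 [0.6266 0.0701 0.2408] F [ 0.4 -0.3  0.3] Mz 0.04 gap 0.0918 t 13.6
down [0.6267 0.0693 0.1588] F [0.6 0.3 0.1] Mz -0.0 gap 0.0912 t 14.6
closed [0.626  0.0689 0.158 ] F [-0.2 -0.8  0.3] Mz 0.09 gap 0.0238 t 15.7
0.155 [0.6264 0.0691 0.1565] F [-3.4 -1.   9.4] Mz 0.03 gap 0.0238 t 15.9
0.152 [0.6269 0.0692 0.1542] F [-3.4 -1.2 13. ] Mz -0.02 gap 0.0239 t 16.2
0.149 [0.6271 0.0693 0.1521] F [-4.  -1.  16.3] Mz 0.01 gap 0.024 t 16.4
0.146 [0.6273 0.0694 0.1518] F [-11.5  -1.9  31.5] Mz 0.03 gap 0.0239 t 16.7
```

Run:
```python
from h import *
A=np.radians
x,y=.626,.0692
manip.servo_line([x,y,.1475],vel=.05); st()
for d in (8,16,24,32,40,46,49):
    manip.servo_line([x,y,.1475],ori=down(A(183+d)),vel=.05); st(d)
    e=R.from_quat(manip.current_tcp_rot()).as_matrix()[:,0]; print(np.degrees(np.arctan2(e[1],e[0]))%360)
    if abs(manip.current_wrist_torque()[2])>6: break
```

```text
[0.6272 0.0693 0.1518] F [-7.9 -1.7 22.9] Mz 0.01 gap 0.024 t 16.9
8 [0.6276 0.0695 0.1518] F [-6.8 -1.2 21. ] Mz 0.24 gap 0.0236 t 17.2
191.01911926580138
16 [0.6276 0.0694 0.1518] F [-6.1 -0.4 22.6] Mz 0.21 gap 0.0238 t 17.5
199.0211057084373
24 [0.6278 0.0687 0.1518] F [-6.4 -2.9 21.2] Mz 0.28 gap 0.0242 t 17.8
206.98520745610062
32 [0.6279 0.0678 0.1518] F [-6.  -4.  21.3] Mz 0.34 gap 0.0236 t 18.1
214.96535964402557
40 [0.6283 0.0678 0.1518] F [-4.4 -3.3 20.7] Mz 0.3 gap 0.0238 t 18.4
222.9553928805107
46 [0.6287 0.0681 0.1518] F [-3.1 -3.6 19.1] Mz 0.04 gap 0.024 t 18.6
228.93045684641365
49 [0.6284 0.0678 0.1518] F [-4.3 -3.3 20.3] Mz -0.22 gap 0.0236 t 18.9
231.87339945537883
```

Run:
```python
from h import *
A=np.radians
q=down(A(231))
p=manip.current_tool_pos()
for z in (.158,.165,.175,.20,.25,.30):
    manip.servo_line([.627,.0685,z],ori=q,vel=.08); st(z)
    if manip.current_force()[2]<-15: break
t=viewer.get_image('top'); s=viewer.get_image('scene'); np.save('s2.npy',s); np.save('t2.npy',t)
save('s2',s[60:320,200:520],2.3)
```

```text
0.158 [0.6278 0.068  0.1586] F [ 0.1 -2.7  6.3] Mz -0.01 gap 0.0241 t 19.2
0.165 [0.6269 0.068  0.1644] F [ 2.2 -3.4 -3.2] Mz 0.01 gap 0.0241 t 19.4
0.175 [0.6272 0.0685 0.1748] F [ 2.5 -2.5 -2.5] Mz -0.03 gap 0.0235 t 19.7
0.2 [0.6268 0.0693 0.2004] F [-0.7 -0.3 -4.2] Mz -0.0 gap 0.0237 t 20.1
0.25 [0.6267 0.0684 0.2498] F [-0.7 -0.2 -4.1] Mz -0.02 gap 0.0237 t 20.9
0.3 [0.6267 0.0684 0.2997] F [ 0.   0.3 -3.1] Mz -0.02 gap 0.0235 t 21.7
```

View pics/s2.png

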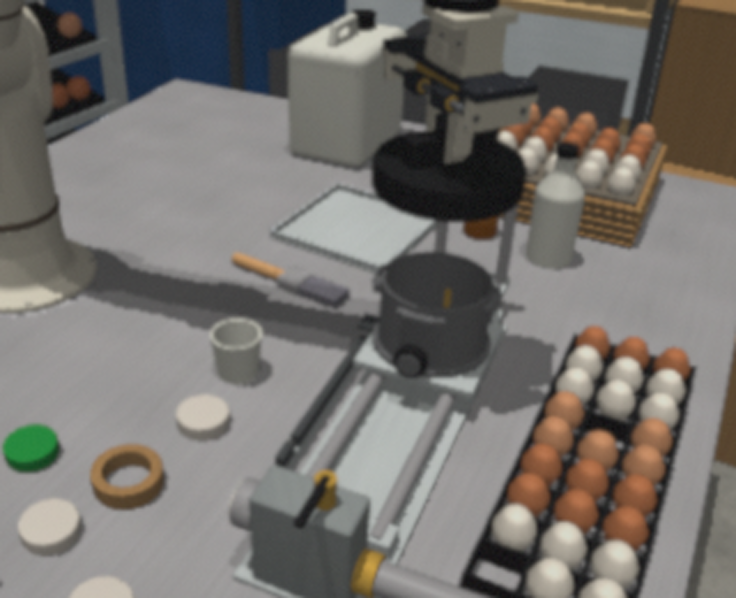

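The lid is up, and the open pot is in the service stop. I'm carrying the lid to the tray.

Run:
```python
from h import *
A=np.radians
for d in (231,200,185): print(d,manip.solve_ik([.390,.363,.04],down(A(d))),manip.solve_ik([.390,.363,.3],down(A(d))))
yw=A(231) if manip.solve_ik([.390,.363,.04],down(A(231))) is not None else A(200)
manip.servo_line([.50,.22,.3],vel=.2)
manip.servo_line([.390,.363,.3],ori=down(yw),vel=.2)
manip.servo_line([.390,.363,.07],vel=.15); st()
z=.07
while z>.03:
    z-=.004; manip.servo_line([.390,.363,z],vel=.05)
    if manip.current_force()[2]>3: break
st('touch')
effector.open_jaws(); manip.sleep(.2); p=manip.current_tool_pos(); print('release pose',p,np.degrees(yw))
manip.servo_line([.390,.363,.2],vel=.2); st()
```

```text
231 [-0.44738093  0.56931527 -0.43893824  1.97107831  0.37292984  0.67996171
  1.34164211] [-0.35402509  0.22771694 -0.52138779  1.75388855  0.121324    1.19194181
  1.55165922]
200 [-0.52806791  0.55171602 -0.33705389  1.97382157  0.28603803  0.66155979
  0.87375523] [-0.41813127  0.21898789 -0.44472684  1.755892    0.10087447  1.18919644
  1.02864362]
185 [-0.57008283  0.54458353 -0.28450796  1.97527263  0.24139247  0.65389165
  0.64989439] [-0.44979305  0.21524043 -0.4071918   1.75689931  0.09131109  1.18802392
  0.77531356]
 [0.3905 0.3636 0.0708] F [-0.5  0.3 -3.5] Mz -0.03 gap 0.0236 t 25.7
touch [0.3906 0.3637 0.0408] F [-4.9 -5.8 23.6] Mz 0.12 gap 0.0236 t 27.7
release pose [0.39322801 0.36285185 0.03938565] 230.99999999999997
 [0.3893 0.3623 0.1988] F [ 1.1 -1.  -0.2] Mz 0.02 gap 0.0917 t 30.0
```

Run:
```python
from h import *
A=np.radians
for p in [(.43,-.155),(.384,-.375),(.49,-.423)]:
    for d in (90,120,150): 
        q=manip.solve_ik([*p,.003],down(A(d))); print(p,d,None if q is None else np.round(q,2))
manip.move_pose([.39,.30,.35],down(A(200)))
manip.move_pose([.45,-.16,.35],down(A(90)))
C,im=wpic('w3'); T=viewer.get_image('top'); np.save('t3.npy',T); save('t3',T[60:320,140:460],2.3)
st()
```

```text
(0.43, -0.155) 90 [ 0.21  0.51  0.09  2.17 -0.1   0.46  0.38]
(0.43, -0.155) 120 [ 0.18  0.51  0.13  2.17 -0.14  0.46  0.94]
(0.43, -0.155) 150 [ 0.28  0.51  0.01  2.17 -0.01  0.46  1.34]
(0.384, -0.375) 90 [ 0.45  0.63  0.35  1.99 -0.37  0.59  1.04]
(0.384, -0.375) 120 [ 0.53  0.61  0.25  1.99 -0.26  0.57  1.47]
(0.384, -0.375) 150 [ 0.61  0.6   0.14  1.98 -0.15  0.56  1.9 ]
(0.49, -0.423) 90 [ 0.36  0.78  0.44  1.71 -0.46  0.76  1.02]
(0.49, -0.423) 120 [ 0.46  0.75  0.29  1.7  -0.3   0.73  1.43]
(0.49, -0.423) 150 [ 0.58  0.74  0.13  1.7  -0.13  0.72  1.82]
 [ 0.4505 -0.1586  0.3499] F [-0.7  0.7  0. ] Mz -0.06 gap 0.0918 t 32.5
```

View pics/w3.png

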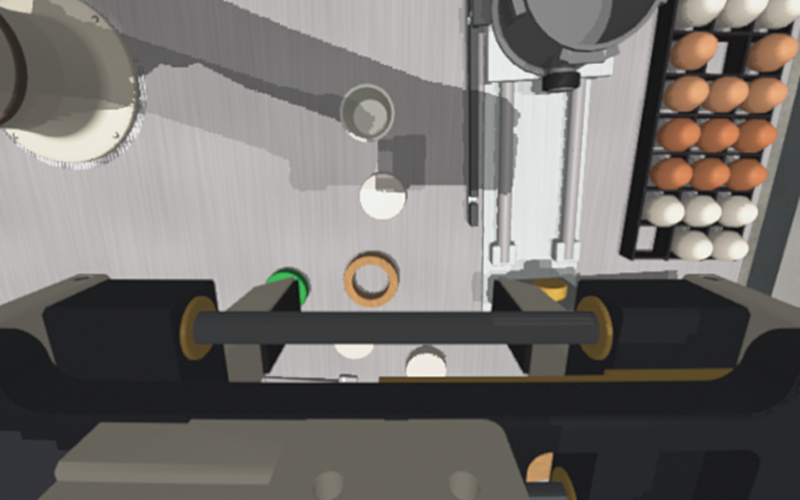

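View pics/t3.png

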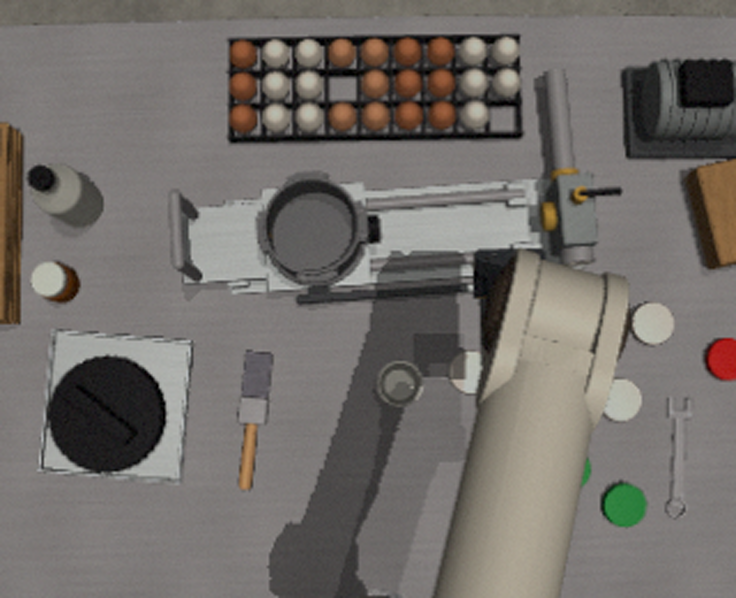

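The wrist view shows tablet 1 at (383,197), spanning 360–406 by 173–220, and the open pot at the top. The top crop shows the lid lying right way up in the tray at (107,413) and the tablets at (468,372), (620,399) and (652,324).

Run:
```python
from h import *
A=np.radians
C,_=ldc('w3'); T=cal('top')
t1=ray(C,[(383/1.25,196.7/1.25)],.02)[0]; print('t1',t1)
f=lambda c:np.array(c)/2.3+[140,60]
print('lid',ray(T,[f((107,413))],.037),'tray',ray(T,[f(c) for c in [(54,330),(191,340),(183,480),(40,470)]],.016).mean(0))
print('t2,t3',ray(T,[f((621,399)),f((652,324))],.02))
print('mouth',ray(T,[f((313,231))],.14))
im=np.load('t3.npy')
x,y=t1[:2]
manip.move_pose([x,y,.12],down(A(90)))
manip.servo_line([x,y,.004],vel=.12); st()
effector.close(f_grip=25); st('grip')
manip.servo_line([x,y,.26],vel=.2); st('lift')
manip.servo_line([.627,.0685,.26],ori=down(A(150)),vel=.25); st('over')
np.save('s4.npy',viewer.get_image('scene'))
manip.servo_line([.627,.0685,.146],vel=.1); st()
effector.open_jaws(); manip.sleep(.2); st('rel')
manip.servo_line([.627,.0685,.27],vel=.25)
```

```text
t1 [ 0.43079232 -0.15362414  0.02      ]
lid [[0.37738517 0.37069205 0.037     ]] tray [0.38899203 0.36228576 0.016     ]
t2,t3 [[ 0.38277625 -0.37666485  0.02      ]
 [ 0.49228622 -0.42718808  0.02      ]]
mouth [[0.61858442 0.06325715 0.14      ]]
 [ 0.4314 -0.1538  0.0046] F [-0.5 -0.5 -0.5] Mz -0.02 gap 0.0918 t 34.5
grip [ 0.431  -0.1537  0.0042] F [-1.2 -0.1  2.8] Mz -0.03 gap 0.0637 t 35.1
lift [ 0.4299 -0.1534  0.2589] F [-0.  -0.1 -1.7] Mz -0.04 gap 0.0635 t 36.5
over [0.6264 0.0672 0.2597] F [ 0.3 -0.2 -1. ] Mz 0.07 gap 0.0633 t 37.9
 [0.6276 0.0686 0.1468] F [-0.7  0.5 -2.3] Mz 0.01 gap 0.0635 t 39.2
rel [0.627  0.0685 0.1459] F [ 0.5 -0.7 -0.5] Mz -0.02 gap 0.0918 t 40.1
```

```bash
cat > tab.py <<'E'
from h import *
A=np.radians
def find(name,guess):
    C,im=wpic(name,1.0)
    s=im.astype(int); w=((s.min(2)>130)&(s.max(2)-s.min(2)<28)).astype(np.uint8)
    g=cv2.GaussianBlur(im,(0,0),1).min(2).astype(float)
    # window around guess, local threshold (Otsu)
    c=proj(C,[[*guess,.02]])[0]; x0,y0=int(c[0]-45),int(c[1]-45)
    x0=max(x0,0);y0=max(y0,0); sub=im[y0:y0+90,x0:x0+90].min(2)
    th,m=cv2.threshold(sub,0,255,cv2.THRESH_BINARY+cv2.THRESH_OTSU)
    best=None
    for th in range(int(th)-20,250,4):
        n,l,s_,ce=cv2.connectedComponentsWithStats((sub>th).astype(np.uint8))
        for i in range(1,n):
            pts=np.argwhere(l==i)[:,::-1]+[x0,y0]
            if len(pts)<300: continue
            P=ray(C,pts,.02)[:,:2]; ext=np.ptp(P,axis=0); mid=(P.min(0)+P.max(0))/2
            sc=abs(ext-.064).max()
            if best is None or sc<best[0]: best=(sc,mid,ext,th,ce[i]+[x0,y0])
    return best
def look(name,guess):
    manip.move_pose([guess[0]+.02,guess[1],.35],down(A(90)))
    b=find(name,guess); print(name,b); return b
def pick(x,y,yaw=90):
    manip.move_pose([x,y,.12],down(A(yaw)))
    manip.servo_line([x,y,.004],vel=.12); st()
    effector.close(f_grip=25); st('grip')
    manip.servo_line([x,y,.26],vel=.2); st('lift')
def drop():
    manip.servo_line([.627,.0685,.26],ori=down(A(150)),vel=.25); st('over')
    manip.servo_line([.627,.0685,.146],vel=.1); st()
    effector.open_jaws(); manip.sleep(.2); st('rel')
    manip.servo_line([.627,.0685,.27],vel=.25)
E
python3 - <<'E'
from tab import *
b=look('w4',(.383,-.376))
if b and b[0]<.006 and np.hypot(*(b[1]-[.383,-.376]))<.02:
    pick(*b[1])
    if abs(manip.current_finger_gap()-.064)<.004: drop()
E
```

```text
w4 (np.float64(0.005425639261834481), array([ 0.38407493, -0.3761565 ]), array([0.06185062, 0.05857436]), 184, array([305.11284514, 163.00840336]))
 [ 0.3846 -0.3767  0.0047] F [ 0.3  0.4 -0.1] Mz -0.02 gap 0.0919 t 44.6
grip [ 0.3845 -0.3763  0.0043] F [ 0.5 -0.6  3. ] Mz -0.04 gap 0.0636 t 45.2
lift [ 0.3834 -0.3755  0.2588] F [-0.8  0.1 -1.2] Mz 0.01 gap 0.0633 t 46.6
over [0.6268 0.067  0.2601] F [ 0.  -0.8 -1.7] Mz -0.03 gap 0.0634 t 48.8
 [0.6277 0.0686 0.1469] F [ 0.7 -0.2 -1.4] Mz 0.06 gap 0.0632 t 50.1
rel [0.627  0.0685 0.146 ] F [ 0.7 -0.7 -0.6] Mz -0.0 gap 0.0918 t 51.0
```

Run:
```python
from tab import *
b=look('w5',(.492,-.427))
if b and b[0]<.006 and np.hypot(*(b[1]-[.492,-.427]))<.02:
    pick(*b[1])
    if abs(manip.current_finger_gap()-.064)<.004: drop()
manip.move_pose([.60,.0685,.42],down(A(183)))
C,im=wpic('w6'); 
s=viewer.get_image('scene'); save('s6',s,1.0)
manip.move_pose([.36,.30,.36],down(A(200)))
C,im2=wpic('w7'); t=viewer.get_image('top'); np.save('t7.npy',t)
save('pair',np.vstack([np.hstack([im[:230],im2[:230]]),np.hstack([s[80:340],t[60:320]])]),.62); st()
```

```text
w5 (np.float64(0.006982250038446436), array([ 0.49583875, -0.42895788]), array([0.06034927, 0.05701775]), 196, array([307.02893519, 164.16550926]))
 [0.3616 0.2991 0.3601] F [ 0.3  0.5 -0.9] Mz 0.04 gap 0.0918 t 56.9
```

View pics/pair.png

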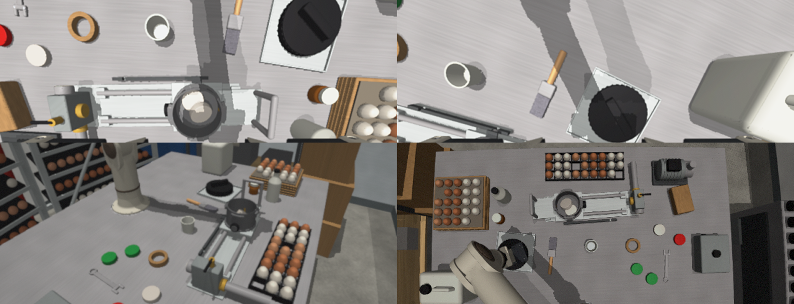

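The composite shows tablet 3 still on the bench, because my size gate was slightly too tight. Two tablets are in the pot, and the lid is flat inside the tray. I'll pick tablet 3 now.

Run:
```python
from tab import *
b=look('w8',(.494,-.428))
if b and b[0]<.009 and np.hypot(*(b[1]-[.494,-.428]))<.02:
    pick(*b[1])
    if abs(manip.current_finger_gap()-.064)<.004: drop()
manip.move_pose([.60,.0685,.42],down(A(183)))
C,im=wpic('w9')
c=proj(C,[[.627,.0685,.14]])[0].astype(int); print(c)
a=im[max(c[1]-75,0):c[1]+75,c[0]-100:c[0]+100]
manip.move_pose([.40,.26,.38],down(A(231)))
C,im2=wpic('w10')
c=proj(C,[[.39,.363,.037]])[0].astype(int); print(c)
t=viewer.get_image('top'); np.save('t10.npy',t)
save('pair2',np.vstack([np.hstack([cv2.resize(a,(400,300)),cv2.resize(im2,(480,300))[:,:400]]),cv2.resize(t[100:320,140:580],(800,400))[:300]]),1); st()
```

```text
w8 (np.float64(0.007007320245351223), array([ 0.49584806, -0.42913156]), array([0.06036665, 0.05699268]), 196, array([305.8519389 , 163.16686251]))
 [ 0.4965 -0.4297  0.0049] F [0.9 0.8 0.3] Mz -0.02 gap 0.0917 t 61.6
grip [ 0.4962 -0.4293  0.0044] F [ 0.5 -0.3  2.6] Mz -0.06 gap 0.0633 t 62.2
lift [ 0.4952 -0.4286  0.2585] F [ 0.4  0.6 -1.5] Mz -0.0 gap 0.0637 t 63.6
over [0.627  0.0668 0.2599] F [-0.6  0.3 -1.2] Mz 0.0 gap 0.0632 t 65.8
 [0.6276 0.0686 0.1468] F [ 0.6  0.8 -1.2] Mz 0.01 gap 0.0633 t 67.1
rel [0.627  0.0685 0.146 ] F [-0.1 -0.3 -0.2] Mz -0.01 gap 0.0917 t 68.0
[316 184]
[356 200]
 [0.4016 0.2588 0.38  ] F [-0.  -0.4  0.7] Mz -0.03 gap 0.0917 t 70.5
```

View pics/pair2.png

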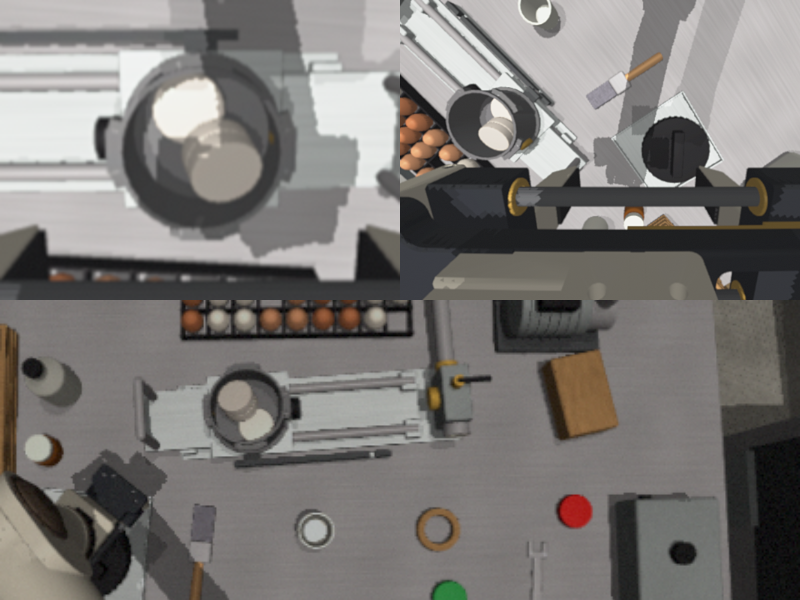

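All three tablets lie low in the pot, well below the rim, and no white discs are left on the bench. The lid is in the tray at about (678,150) in the composite, so I'll verify its pose before regripping.

Run:
```python
from lid import *
for nm in ('w7','w10'):
    C,im=ldc(nm); g=np.array([.39,.363])
    for z in (.039,.03):
        for k in range(3): x,n=lidfit(C,im,g,z); g=x[:2]
        print(nm,z,x,n)
C,im=ldc('w10'); c=proj(C,[[.39,.363,.04]])[0].astype(int); print(c)
y0,x0=c[1]-75,c[0]-75; crop=im[y0:c[1]+20+30,x0:x0+150].astype(float); crop=np.clip(crop*2.2,0,255).astype(np.uint8); print(x0,y0); save('lidc',crop,4)
```

```text
w7 0.039 [0.37532237 0.37580049 0.08109776] 121
w7 0.03 [0.37680738 0.37766127 0.08260547] 121
w10 0.039 [0.3760919  0.37332301 0.08148159] 104
w10 0.03 [0.37642636 0.37635509 0.08293475] 104
[356 201]
281 126
```

View pics/lidc.png

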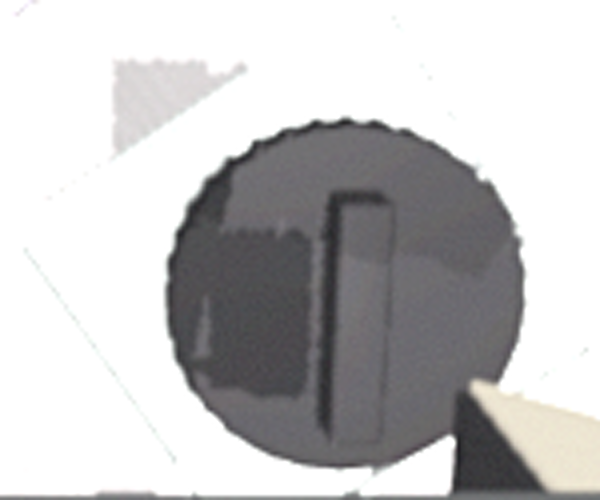

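The lid slid about 18 mm along the closing direction on release but is still flat in the tray. In the crop, the grip bar's top face runs from (342,200) to (385,440).

Run:
```python
from tab import *
C,im=ldc('w10')
q=ray(C,np.array([(342,200),(395,202),(333,438),(385,442)])/4+[281,126],.071); print(q,q.mean(0))
d=q[2]-q[0]+q[3]-q[1]; print(np.degrees(np.arctan2(d[1],d[0])))
x,y=.3763,.3745
manip.move_pose([x,y,.15],down(A(231)))
manip.servo_line([x,y,.0425],vel=.1); st()
effector.close(f_grip=8); manip.sleep(.3); st('soft')
effector.close(f_grip=45); st('grip')
```

```text
[[0.34917629 0.32855444 0.071     ]
 [0.33250517 0.34321723 0.071     ]
 [0.41595255 0.41189048 0.071     ]
 [0.39927147 0.42796734 0.071     ]] [0.37422637 0.37790737 0.071     ]
51.53325297218322
 [0.3767 0.375  0.0431] F [ 0.4 -0.1 -0.4] Mz 0.01 gap 0.0918 t 72.7
soft [0.3762 0.3745 0.0425] F [-0.8  0.1 -0.5] Mz -0.06 gap 0.0241 t 74.1
grip [0.3762 0.3746 0.0425] F [-0.6  0.2 -1. ] Mz -0.04 gap 0.0234 t 74.3
```

Run:
```python
from tab import *
q=down(A(231)); x,y=.627,.0685
p=manip.current_tool_pos()
manip.servo_line([p[0],p[1],.30],vel=.15); st('lift')
manip.servo_line([.50,.22,.3],vel=.2)
manip.servo_line([x,y,.3],ori=q,vel=.2); st('over')
s=viewer.get_image('scene'); save('s11',s[60:320,200:520],1.5)
manip.servo_line([x,y,.18],vel=.1); manip.sleep(.2); st()
z=.18
while z>.146:
    z-=.003; manip.servo_line([x,y,z],vel=.05); st(round(z,4))
    if manip.current_force()[2]>24: break
```

```text
lift [0.3759 0.3742 0.2991] F [ 0.3 -1.  -3.7] Mz 0.0 gap 0.0239 t 76.2
over [0.6261 0.0706 0.3002] F [-0.2  0.2 -2.9] Mz 0.02 gap 0.024 t 78.5
 [0.6273 0.0686 0.1806] F [ 0.4 -1.5 -3.7] Mz -0.03 gap 0.0236 t 80.1
0.177 [0.6271 0.0682 0.1769] F [ 0.4 -0.4 -3.2] Mz -0.02 gap 0.0237 t 80.3
0.174 [0.627  0.0681 0.1737] F [ 1.4 -0.3 -5.2] Mz 0.02 gap 0.0237 t 80.6
0.171 [0.6271 0.0682 0.1708] F [ 1.5 -2.  -3.3] Mz -0.0 gap 0.0237 t 80.8
0.168 [0.627  0.068  0.1677] F [ 1.1 -1.8 -3.7] Mz 0.04 gap 0.0237 t 81.1
0.165 [0.6269 0.068  0.1646] F [ 1.  -2.8 -4.9] Mz -0.03 gap 0.0239 t 81.3
0.162 [0.6269 0.068  0.1616] F [ 1.7 -3.3 -4.4] Mz -0.04 gap 0.0238 t 81.6
0.159 [0.6273 0.0682 0.1597] F [-1.3 -4.7  2.1] Mz -0.09 gap 0.0238 t 81.8
0.156 [0.6276 0.0683 0.1573] F [-1.7 -5.   6. ] Mz -0.08 gap 0.0237 t 82.1
0.153 [0.6278 0.0683 0.1549] F [-2.8 -4.8  9.3] Mz -0.09 gap 0.0237 t 82.3
0.15 [0.6279 0.0684 0.1525] F [-3.4 -4.9 13.7] Mz -0.09 gap 0.0236 t 82.6
0.147 [0.628  0.0687 0.1524] F [-12.2  -6.5  30.2] Mz -0.1 gap 0.0235 t 82.8
```

View pics/s11.png

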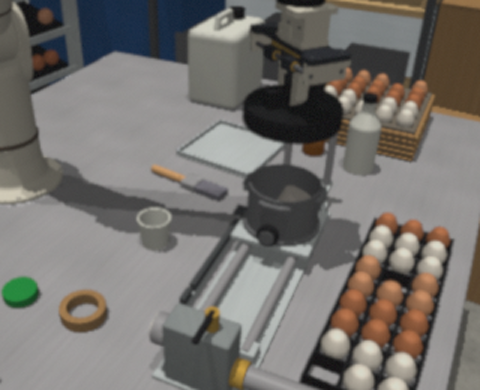

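The picture shows the lid held level over the pot, with no white discs left on the bench. It is now pressed to the stop, so I'll turn it clockwise to lock.

Run:
```python
from tab import *
x,y,z=.627,.0685,.1478
for d in (223,215,207,199,191,185,183,181,179.5):
    manip.servo_line([x,y,z],ori=down(A(d)),vel=.05); st(d)
    e=R.from_quat(manip.current_tcp_rot()).as_matrix()[:,0]; print(round(np.degrees(np.arctan2(e[1],e[0]))%360,2))
    if abs(manip.current_wrist_torque()[2])>1.5: break
for zz in (.152,.156,.159): manip.servo_line([x,y,zz],vel=.05); manip.sleep(.2); st(zz)
```

```text
223 [0.6284 0.0683 0.1524] F [-6.9 -6.5 24.7] Mz -0.16 gap 0.0236 t 83.1
222.94
215 [0.6282 0.0681 0.1524] F [-8.6 -7.3 25.8] Mz -0.25 gap 0.0239 t 83.4
214.93
207 [0.6281 0.0688 0.1524] F [-8.4 -6.4 25. ] Mz -0.48 gap 0.0236 t 83.7
206.92
199 [0.628  0.0691 0.1524] F [-8.9 -5.6 24.2] Mz -0.25 gap 0.0235 t 84.0
198.97
191 [0.6279 0.0695 0.1524] F [-8.5 -4.6 24.5] Mz -0.22 gap 0.0238 t 84.3
191.0
185 [0.6277 0.0699 0.1524] F [-8.9 -4.9 24.7] Mz -0.3 gap 0.0238 t 84.5
185.01
183 [0.6277 0.0699 0.1524] F [-8.6 -4.3 26.1] Mz 0.25 gap 0.0237 t 84.8
183.09
181 [0.6276 0.0699 0.1524] F [-10.5  -3.9  26.2] Mz 0.34 gap 0.0238 t 85.0
181.11
179.5 [0.6276 0.07   0.1524] F [-8.5 -5.2 25.8] Mz 0.99 gap 0.0237 t 85.3
179.72
0.152 [0.6273 0.0699 0.1549] F [-5.7 -3.9 15.9] Mz 0.92 gap 0.024 t 85.7
0.156 [0.6269 0.0699 0.1579] F [-4.  -3.3 11.2] Mz 0.7 gap 0.0233 t 86.2
0.159 [0.6265 0.0696 0.1585] F [-0.1  0.4 -4.3] Mz 0.74 gap 0.0239 t 86.6
```

Run:
```python
from tab import *
x,y=.6265,.0695
manip.servo_line([x,y,.159],ori=down(A(182)),vel=.05); st()
manip.servo_line([x,y,.164],vel=.05); manip.sleep(.2); st('tug up')
manip.servo_line([x,y,.159],vel=.05)
manip.servo_line([x,y,.159],ori=down(A(187)),vel=.05); st('tug ccw')
manip.servo_line([x,y,.159],ori=down(A(182.5)),vel=.05); st()
effector.open_jaws(); manip.sleep(.2)
manip.servo_line([x,y,.25],vel=.15)
manip.move_pose([.57,.08,.42],down(A(183)))
C,im=wpic('w12'); st()
```

```text
[0.6264 0.0697 0.1586] F [ 1.6 -0.1 -7.2] Mz 0.11 gap 0.024 t 86.9
tug up [0.6254 0.0694 0.1596] F [  8.6   1.4 -27.4] Mz 0.16 gap 0.0235 t 87.3
tug ccw [0.6258 0.0689 0.1595] F [-4.7 -2.7  1.6] Mz -0.64 gap 0.0238 t 87.8
 [0.6266 0.0695 0.1594] F [-2.7 -1.6  2.1] Mz -0.37 gap 0.0237 t 88.1
 [0.5695 0.0791 0.4172] F [-0.4 -0.5 -0.4] Mz -0.03 gap 0.092 t 91.0
```

View pics/w12.png

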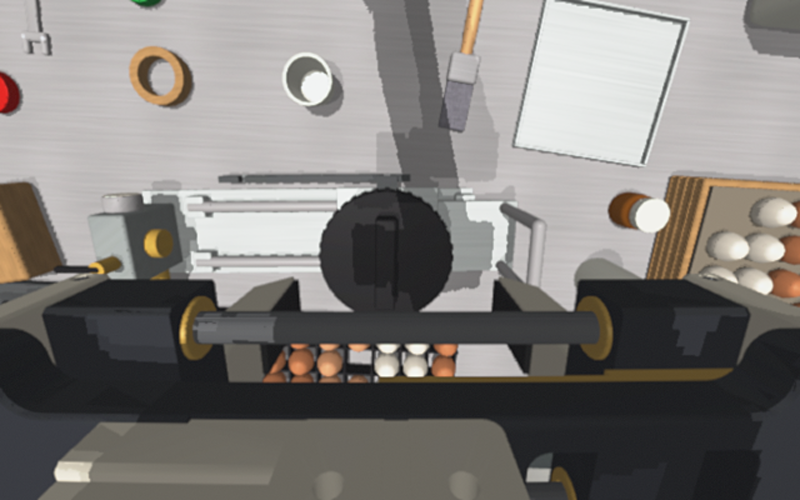

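The view shows the lid seated with its bar along feeder x, centred at (386,250), and it held against a 27 N tug. Now I'll push the carriage home.

Run:
```python
from tab import *
manip.move_pose([.616,.243,.27],down(A(183)))
manip.servo_line([.616,.243,.162],vel=.12); st()
effector.close(f_grip=30); st('grip')
p0=manip.current_tool_pos(); th=A(3.2); d=np.array([np.sin(th),-np.cos(th),0])
for s in (.03,.1,.18,.21,.218,.222,.226):
    manip.servo_line(p0+d*s,vel=.08); p=manip.current_tool_pos()-p0; st((s,round(float(p@d),4)))
    if manip.current_force()[1]>25: break
```

```text
[0.6166 0.2434 0.163 ] F [ 0.1  0.8 -0. ] Mz 0.01 gap 0.092 t 93.0
grip [0.616  0.2434 0.162 ] F [-0.3  1.7  0.1] Mz 0.07 gap 0.0149 t 94.1
(0.03, 0.0323) [0.6178 0.2112 0.162 ] F [-0.7 -3.4  1.3] Mz -0.02 gap 0.0149 t 94.7
(0.1, 0.1006) [0.6217 0.143  0.162 ] F [ 1.5 -0.5 -1.1] Mz 0.01 gap 0.0152 t 95.7
(0.18, 0.1808) [0.6263 0.0629 0.162 ] F [ 2.8 -0.3 -2.1] Mz 0.06 gap 0.0147 t 96.8
(0.21, 0.2121) [0.628  0.0316 0.162 ] F [ 4.  -3.9 -3.1] Mz 0.02 gap 0.0152 t 97.3
(0.218, 0.219) [0.6285 0.0247 0.162 ] F [ 4.6 -3.  -4.3] Mz 0.05 gap 0.0151 t 97.6
(0.222, 0.22) [0.6285 0.0238 0.162 ] F [ 4.9  2.6 -5.2] Mz 0.02 gap 0.0151 t 97.8
(0.226, 0.2214) [0.6286 0.0224 0.162 ] F [ 5.   6.4 -5.6] Mz -0.03 gap 0.015 t 98.1
```

Run:
```python
from tab import *
p=manip.current_tool_pos()
q=[.6285,.0236,.162]
manip.servo_line(q,vel=.03); st()
effector.open_jaws(); manip.sleep(.2)
manip.servo_line([q[0],q[1],.28],vel=.15)
manip.move_pose([.60,-.05,.42],down(A(184))); C,im=wpic('w13')
from lid import lidfit
g=np.array([.639,-.151])
for n in ('w1x',): 
    for z in (.155,.145):
        for k in range(3): x,_=lidfit(C,im,g,z); g=x[:2]
        print(z,x)
manip.move_pose([.35,.45,.4],down(A(155)))
t=viewer.get_image('top'); np.save('t13.npy',t); a=np.load('top0.npy')
save('fin',np.vstack([t[60:310,140:560],a[60:310,140:560]]),1.19); st()
```

```text
[0.6285 0.024  0.162 ] F [ 4.   0.1 -4.3] Mz 0.04 gap 0.0152 t 98.4
0.155 [ 0.63984652 -0.14746117  0.08209395]
0.145 [ 0.64191135 -0.14948874  0.08357913]
 [0.3511 0.4493 0.3998] F [-0.   0.4  0.3] Mz 0.05 gap 0.0921 t 103.7
```

View pics/fin.png

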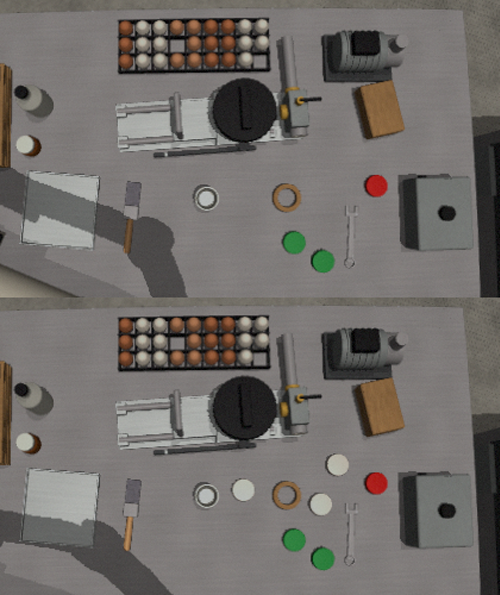

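After (upper) and before (lower): the lid sits at (244,110) against (244,408), so the carriage is back in the same place. The bystanders haven't moved and the tablets are gone from the bench. One last numeric check, then I'll hand in.

Run:
```python
from h import *
a=np.load('top0.npy');t=np.load('t13.npy')
c=lambda i:cv2.cvtColor(i,cv2.COLOR_RGB2GRAY).astype(np.float32)[115:190,268:385]
print(cv2.phaseCorrelate(c(a),c(t),cv2.createHanningWindow((117,75),cv2.CV_32F)))
d=cv2.phaseCorrelate(c(a),c(t))[0]
if np.hypot(*d)<.6: print(manip.hand_in())
```

```text
((-0.31537243012905236, 0.29815281127757487), 0.9979396442837185)
the job is handed in; nothing more can be done
None
```

The job is handed in: the three white tablets found on the bench are in the feeder, the lid is back on and held against a 27 N upward tug, the carriage is in its running stop, and the other bench items look unmoved.

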